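# Fit a brake pad into its caliper bracket

### The arm

A 7-joint arm with a two-finger parallel gripper is mounted at the origin on the work surface. World frame = base frame: x ahead of the robot, y to its left, z up, the work surface at z = 0. Lengths are in m, angles in rad, forces in N, time in s.
With the tool pointing down it reaches from about 0.4 to 0.875 m from the base axis. Payload 19.3 kg.
Tool frame: the origin (TCP) lies at the very end of the fingers, on their centre line; the grasp point (between the pads) lies 19 mm behind it (bot.pinch_z is the distance from the TCP to the grasp point, in m); y points along the fingers, x is the direction in which the jaws open and shut, and the axes are right-handed (so a half turn about y gives the same grasp; the last joint's range is limited). The gripper opens to 85 mm and grips with 20 to 120 N. Pads are 22 mm wide; open, the fingers measure 114 mm over their backs; the gripper's body (76 mm by 85 mm) begins 54 mm behind the grasp point. The pads swing forward as they close: fully open they stand 13 mm farther back than shut.
Start: joints at [-1.351, 0.521, -0.036, 1.599, 0.021, 1.021, -0.113], TCP at [0.179, 0.599, 0.231] pointing down, gripper open.
Joint ranges: [-2.91, 2.91], [-0.3, 2.13], [-1.5, 1.42], [0.17, 2.43], [-1.26, 4.41], [0.16, 1.93], [-2.52, 2.52]. Speed limits (rad/s): [1.89, 1.89, 2.39, 2.39, 3.01, 3.01, 3.01].

### API

Orientations are given as [roll, pitch, yaw] about the fixed x, y, z axes, in that order (R = Rz(yaw) Ry(pitch) Rx(roll)).
In Python, from workcell import bot gives the robot as it stands. The module is installed in compiled form; this text tells all that it offers.
- The arm moves only by the tool arm_command, never from a script. Its argument "moves" is a list of rows, each an object of numbers: "rx", "ry", "rz": the turn, a rotation vector about the tool's x, y, z in rad; "x", "y", "z": the shift along the tool's x, y, z in cm; "gripper": the opening, from -1 (shut) to 1 (fully open). In form: [{"rx": .., "ry": .., "rz": .., "x": .., "y": .., "z": .., "gripper": ..}, ...]. A call has 1 to 5 rows; each row is the pose to reach, as a shift and turn from the pose commanded when the call began, along the tool's axes at that moment; what a row does not reach only later rows make up. A row lasts 1/12 s, in which the tool goes at most 41.7 mm and 7.16 degrees, less where a joint would pass 70% of its speed; a pose out of reach is approached as far as the arm can. A call with a gripper value outside its range is refused whole. The fingers move at their own pace and stop on an object; "squeeze" is the grip in N (left out, the last holds). Time passes only in rows, so rows that repeat a pose let the fingers close. It gives the time, the measured TCP pose, the force and the opening at its end, in the units of the state.
- bot.observe(): the state, without advancing time (a new reading comes with each control period).
- bot.grab_frame(name): name is "scene" or "top" or "wrist"; returns (picture, depth): 384x512x3 uint8, red, green, blue; 384x512 float32, m along the optical axis (not along the pixel's ray), 0 where there is no reading.
- bot.camera_model(name): a dict with "vfov" (degrees; the focal length in pixels is half the picture's height over the tangent of half this angle, whatever the lens; pixels are square), "cx", "cy" (the principal point, pixels), "dist_coeffs" ([k1, k2, p1, p2, k3] as OpenCV has them; the pictures are not rectified), "extrinsics" (4x4, takes a point from camera to world coordinates); the wrist camera has in their place "mount" (4x4, takes a point from camera to tool coordinates, whose origin is the TCP and whose axes are the tool frame's). Camera axes: x right, y down, z forward; pixel columns grow to the right and rows downward; lengths in m; the calibration is good to about 2 mm. A picture is of the moment at which its call begins: read the wrist's pose just before it. camera_model takes no time and is no camera call.
- bot.job_done(): hands the job in, once; it reports no verdict.
Trained networks look in the newest picture that a camera, given by its name, has taken for a name from the list of things; names that differ only in an ending like _2 or _b are one class to them, and where a whole thing is asked for, a point or a joint stands for the part that bears it (a point fixed in the world has none). Each returns a list of dicts, best first, with "p" (0 to 1); they miss things now and then, are a little off and sometimes report something else, mostly with a low value. They report only what shows in the picture. A call takes as long as a camera call. They do not tell look-alikes from the thing itself.
- bot.spot_in(name, camera): "box" ([left, top, right, bottom] in pixels, round what is visible of it).
- bot.masks_of(name, camera): "mask" (384x512 bool, what is visible of it) and "box" ([left, top, right, bottom] in pixels, round what is visible of it).
The state is a dict: "clock": time; "qpos": joint angles; "qd": joint speeds; "joint_efforts": joint torques, N m; "position": TCP position; "tool_rot": TCP orientation; "force": force on the tool from outside, world axes, zero at the start; "moment": the same for the moment, N m; "grip_width": finger opening in m.
Only numpy, scipy, OpenCV 4.12 (cv2) and the standard library are available. Lean on these libraries where they do the work, as an engineer would, in place of code of your own. Each camera call takes 0.05 s, during which the arm holds its last target.

### The job

Pick up the new brake pad (the one with the thick lining) and slide its two ears down into the spring-clip slots of the caliper bracket, lining upwards, until both ears have snapped past the spring leaves and the pad sits flat, fully home; then let go. The clip frame floats loose along the bracket, so find its openings by feel, pressing gently, and never force the pad. Leave the worn, thin pad where it lies.

Things in the scene. Friction and masses are not known exactly. Their poses are not given: they have to be found in the camera images.
- pad_new: New brake pad, 0.3 kg, lying lining up. Origin: centre of its underside; z up, y along its length. Dark steel plate 46 (x) by 100 (y) mm, 6 thick; at each y end an ear 16 wide (x), 6 thick, tip at y = +/-64 mm. A half turn about z makes no difference.
- lining (a point): Centre of the new pad's lining top, 22 mm above its underside. The grey lining block on the plate is 40 (x) by 76 (y) mm and 16 thick; grip it by its long sides, 40 mm apart along the pad's x. Below them the plate sticks out 3 mm.
- pad_old: Worn brake pad, same plate, ears, origin and axes, but its lining is only 4 mm thick (10 mm high in all). It must stay where it lies (within 20 mm). The two pads change places from start to start.
- bracket: Dark iron caliper bracket fixed on a grey base plate 150 (x) by 190 (y) mm. Origin on the bench under its centre, z up. Two blocks at y = +/-53 to 86 mm, x = +/-54, 44 mm high (bolt heads 48), each with a slot open upwards and to the centre. Between them only two low bars (16 mm high, x = +/-40 to 54). Solid to the ears' seats at 24 mm.
- seat (a point): Where the pad's origin belongs when fully home: bracket centre, 24 mm above the bench, same axes; pad y along bracket y, either way round. Along x the pad goes where the clip frame stands (0 +/- 13.5 mm is right). Seats and lips are rigid: a push of 20 to 25 N is ample to seat the pad; a contact force, knocks included, of over 65 N on the bracket or clips counts as forcing.
- slots (a point): Bracket centre, 44 mm above the bench: level of the lips of the bright steel clip frame lining both slots. The frame stands anywhere from -12 to +12 mm along the bracket's x (unmeasured, same at both ends, held by 15 N friction). Openings 18.5 mm wide in x, 1 mm chamfer, at y = +/-53 to 66; flat lips beside them: an ear that misses rests there.
- leaves (a point): Bracket centre, 31.5 mm above the bench: level of the noses of the two spring leaves, which slope in from the outer (y) end of each slot to y = +/-62.3 mm. Ears meet them when the pad's underside is about 35 mm up. Pushing past takes about 10 N in all (up to 18); the noses then snap over the ears.
Things that resemble listed ones, but are neither listed nor needed, are in the scene too. What is shaped like the pad_new but orange is not meant.

How it is judged:
By the outcome, as a careful person would: the job done as asked, in the order asked, and still so for the second after the job is handed in, with the robot touching nothing.
It also fails if it takes over 69 s, if anything falls off the work surface, if the arm or the gripper's body presses on something with over 40 N, if the wrist force passes 120 N, or if a joint passes its speed limit or range.

## Working session

There is one attempt and no reset: what is moved stays moved. The work goes in short steps, Python scripts to look and compute and a tool call to move; the robot and the scene stay as the last step left them, time stands still between calls to the robot, and variables do not carry over. Pictures are saved under pics/ and viewed, and the job is handed in when it is done.

Besides the shell and the picture viewer there is one more tool, called after ">>>" as name([rows], argument=value, ...), one row to a line, values as JSON. arm_command: Moves the arm, as the interface text tells. Its arguments: {"type":"object","properties":{"moves":{"type":"array"},"squeeze":{"type":"number"}},"required":["moves"]}

```bash
mkdir -p pics; cat > h.py <<'E'
import numpy as np,cv2,pickle
from workcell import bot
from scipy.spatial.transform import Rotation as Rn
def K(m):
    f=192/np.tan(np.radians(m['vfov'])/2); return np.array([[f,0,m['cx']],[0,f,m['cy']],[0,0,1.]])
def ext(name,st=None):
    m=bot.camera_model(name)
    if 'extrinsics' in m: return np.array(m['extrinsics'])
    st=st or bot.observe(); T=np.eye(4); T[:3,:3]=Rn.from_euler('xyz',st['tool_rot']).as_matrix(); T[:3,3]=st['position']
    return T@np.array(m['mount'])
def cloud(name,d,T):
    m=bot.camera_model(name);h,w=d.shape
    uv=np.stack(np.meshgrid(np.arange(w),np.arange(h)),-1).reshape(-1,1,2).astype(np.float64)
    n=cv2.undistortPoints(uv,K(m),np.array(m['dist_coeffs'],float)).reshape(h,w,2)
    P=np.dstack([n*d[...,None],d]); return P@T[:3,:3].T+T[:3,3]
def proj(name,P,T):
    m=bot.camera_model(name);Ti=np.linalg.inv(T);r=cv2.Rodrigues(Ti[:3,:3])[0]
    return cv2.projectPoints(np.array(P,float).reshape(-1,3),r,Ti[:3,3],K(m),np.array(m['dist_coeffs'],float))[0].reshape(-1,2)
def grab(name,tag):
    T=ext(name); p,d=bot.grab_frame(name); cv2.imwrite(f'pics/{tag}.png',p[...,::-1]); pickle.dump((p,d,T),open(f'pics/{tag}.pkl','wb')); return p,d,T
E
python3 - <<'E'
from h import *
s=bot.observe();print({k:np.round(v,3) for k,v in s.items()})
p1=grab('scene','s0')
for n in ['pad_new','bracket','pad_old']:
    print('scene',n,[(r['p'],r['box']) for r in bot.spot_in(n,'scene')])
p2=grab('top','t0')
for n in ['pad_new','pad_old','bracket']:
    print('top',n,[(r['p'],r['box']) for r in bot.spot_in(n,'top')])
cv2.imwrite('pics/st.png',np.hstack([cv2.resize(x[0][...,::-1],(400,300)) for x in(p1,p2)]))
for c in('scene','top','wrist'):
  m=bot.camera_model(c); print(c,m)
E
```

```text
{'clock': np.float64(0.0), 'qpos': array([-1.351,  0.522, -0.036,  1.6  ,  0.021,  1.021, -0.113]), 'qd': array([ 0.001, -0.001, -0.002,  0.   ,  0.001,  0.002,  0.002]), 'joint_efforts': array([-0.0000e+00, -9.2711e+01,  1.9800e+00, -3.6992e+01,  1.8000e-02,
        8.0000e-03, -0.0000e+00]), 'position': array([0.179, 0.599, 0.231]), 'tool_rot': array([-1.571e+00,  1.000e-03,  1.281e+00]), 'force': array([-0.634, -0.341,  0.532]), 'moment': array([ 0.035, -0.017,  0.019]), 'grip_width': np.float64(0.085)}
scene pad_new [(0.8, [230.6, 145.5, 256.1, 189.9]), (0.58, [264.2, 125.4, 321.6, 147.2])]
scene bracket [(0.81, [192.7, 223.8, 336.4, 366.4])]
scene pad_old [(0.87, [148.2, 148.9, 176.7, 187.7])]
top pad_new [(0.87, [298.5, 243.9, 343.2, 293.5]), (0.58, [280.5, 183.4, 340.2, 217.9])]
top pad_old [(0.86, [320.3, 120.8, 383.1, 145.3])]
top bracket [(0.93, [135.1, 105.1, 234.0, 193.6])]
scene {'vfov': 56.545663425498375, 'cx': 259.0726783301288, 'cy': 192.5120487067027, 'dist_coeffs': array([-0.06032569,  0.        ,  0.        ,  0.        ,  0.        ]), 'extrinsics': array([[-0.87
[... 583 characters left out ...]
02],
       [-9.15304411e-04, -6.75741494e-02, -9.97713835e-01,
         9.09271981e-01],
       [ 0.00000000e+00,  0.00000000e+00,  0.00000000e+00,
         1.00000000e+00]])}
wrist {'vfov': 66.95890120964879, 'cx': 252.0998245556451, 'cy': 195.3626986665164, 'dist_coeffs': array([-0.05760042,  0.        ,  0.        ,  0.        ,  0.        ]), 'mount': array([[ 9.99998692e-01, -9.20461070e-04, -1.32975954e-03,
         1.42710038e-03],
       [ 9.55967956e-04, -3.26780505e-01,  9.45099776e-01,
        -1.42886432e-01],
       [-1.30446704e-03, -9.45099812e-01, -3.26779198e-01,
         8.49221691e-02],
       [ 0.00000000e+00,  0.00000000e+00,  0.00000000e+00,
         1.00000000e+00]])}
```

View pics/s0.png

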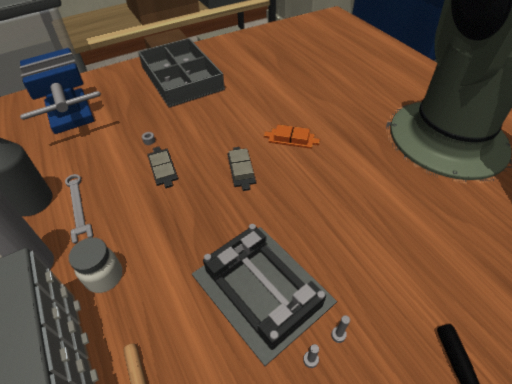

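View pics/t0.png

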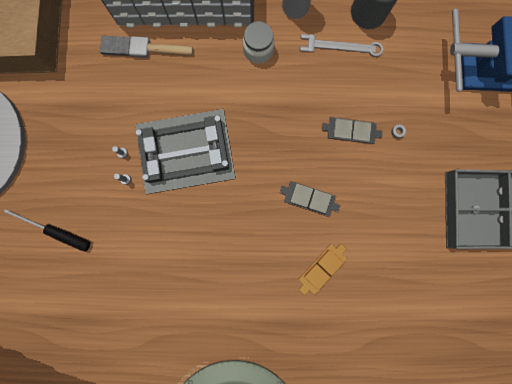

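```bash
python3 - <<'E'
from h import *
for t,c in(('t0','top'),('s0','scene')):
    p,d,T=pickle.load(open(f'pics/{t}.pkl','rb')); X=cloud(c,d,T)
    for (l,t_,r,b) in ([(318,118,385,147),(278,180,343,220),(298,243,345,295)] if c=='top' else [(146,146,180,190),(228,143,258,192)]):
        Q=X[t_:b,l:r]; z=Q[...,2]; dd=d[t_:b,l:r]; 
        m=(z>0.004)&(dd>0)&(z<.06)
        print(c,(l,t_),'z pct',np.round(np.percentile(z[m],[10,30,50,70,90,98])*1000,1),'cent',Q[m].mean(0).round(4),m.sum(),'bench',np.round(np.median(z[~m])*1000,1))
    if c=='top':
        Q=X[95:200,130:240];z=Q[...,2];m=z>.012
        r=cv2.minAreaRect(Q[m][:,:2].astype(np.float32)*1000);print('bracket rect',r)
        v=z[m]*1000;print(np.histogram(v,bins=range(10,60,3)))
p,d,T=pickle.load(open('pics/t0.pkl','rb'))
a=cv2.resize(p[105:230,270:400],None,fx=3,fy=3,interpolation=2)
b=cv2.resize(p[100:200,130:240],None,fx=3.7,fy=3.7,interpolation=2)
h=max(a.shape[0],b.shape[0]);a=cv2.copyMakeBorder(a,0,h-a.shape[0],0,0,0);b=cv2.copyMakeBorder(b,0,h-b.shape[0],0,0,0)
cv2.imwrite('pics/c1.png',np.hstack([a,b])[...,::-1][:, :800])
p,d,T=pickle.load(open('pics/s0.pkl','rb'))
cv2.imwrite('pics/c2.png',cv2.resize(p[135:205,130:270],None,fx=5,fy=5,interpolation=2)[...,::-1])
E
```

```text
top (318, 118) z pct [ 5.5  7.5  9.  10.3 11.8 13.1] cent [ 0.6133 -0.2391  0.0088] 1069 bench 0.5
top (278, 180) z pct [ 5.5  8.  21.  22.5 23.9 25.2] cent [ 0.4675 -0.1502  0.0165] 1169 bench 0.5
top (298, 243) z pct [ 5.6  8.1 21.1 22.6 24.1 25.5] cent [ 0.3246 -0.1759  0.0165] 1127 bench 0.6
bracket rect ((504.39093017578125, 91.07652282714844), (254.80445861816406, 182.96104431152344), 18.305112838745117)
(array([ 45, 321, 352, 210, 195,  55,  24,  38,  32, 166, 669, 581, 142,
        17,   0,   0]), array([10, 13, 16, 19, 22, 25, 28, 31, 34, 37, 40, 43, 46, 49, 52, 55, 58]))
scene (146, 146) z pct [ 5.5  6.7  9.1 10.  10.9 11.8] cent [ 0.6164 -0.2342  0.0084] 782 bench 0.2
scene (228, 143) z pct [ 5.7  8.8 20.8 21.8 22.8 23.4] cent [ 0.4744 -0.1384  0.0163] 824 bench 0.0
```

View pics/c1.png

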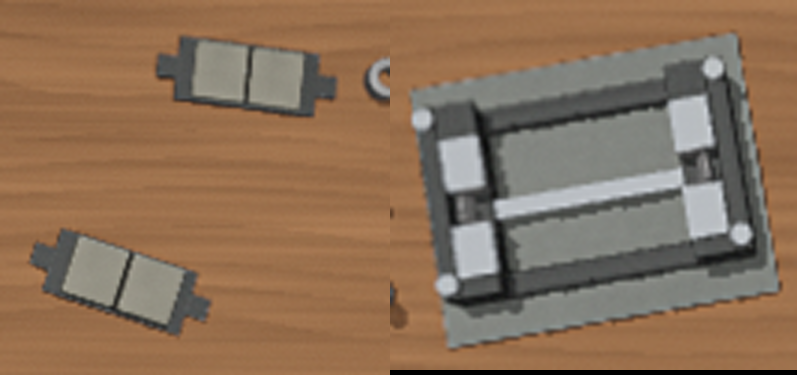

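View pics/c2.png

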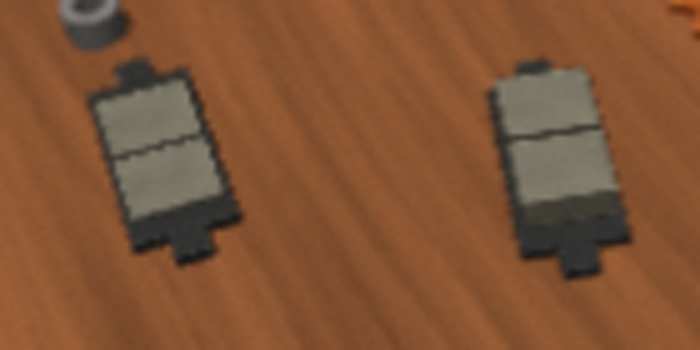

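```bash
cat >> h.py <<'E'
def rect(Q):
    (c,s,a)=cv2.minAreaRect(Q[:,:2].astype(np.float32)*1000)
    B=cv2.boxPoints((c,s,a)); e=[B[1]-B[0],B[2]-B[1]]; L=max(e,key=np.linalg.norm)
    return np.round(c,1),np.round(sorted(s),1),round(float(np.degrees(np.arctan2(L[1],L[0]))%180),2)
E
python3 - <<'E'
from h import *
p,d,T=pickle.load(open('pics/t0.pkl','rb')); X=cloud('top',d,T)
Q=X[180:220,278:343]; print('top lining',rect(Q[Q[...,2]>.016]),'pad',rect(Q[Q[...,2]>.004]))
p,d,T2=pickle.load(open('pics/s0.pkl','rb')); Y=cloud('scene',d,T2)
Q=Y[143:192,228:258]; print('scene lining',rect(Q[(Q[...,2]>.016)&(Q[...,2]<.05)]))
# bracket blocks
for W,(a,b,c,e) in ((X,(95,200,130,240)),(Y,(220,370,190,340))):
    Q=W[a:b,c:e]; m=(Q[...,2]>.035)&(Q[...,2]<.06)
    print('blocks',rect(Q[m]),Q[m].mean(0)*1000)
p=pickle.load(open('pics/t0.pkl','rb'))[0]
g=p[95:200,130:240].astype(int); Z=X[95:200,130:240]
m=(g.min(2)>150)&(Z[...,2]>.036); n,l,st,ce=cv2.connectedComponentsWithStats(m.astype(np.uint8))
for i in range(1,n):
    if st[i][4]>15: print(st[i],Z[l==i].mean(0)*1000)
E
```

```text
top lining (array([ 460.3, -110.9]), array([ 68.1, 165. ]), 100.21) pad (array([ 464.9, -124.7]), array([ 81.4, 189.9]), 97.47)
scene lining (array([ 469.6, -148.9]), array([40. , 77.5]), 72.5)
blocks (array([565.2, 111.4]), array([108.7, 171.9]), 100.55) [565.24720969 111.11319545  42.7484474 ]
blocks (array([561.7, 137.2]), array([108.7, 222.6]), 100.6) [567.4449715  129.63160375  42.74439559]
[85 20  5  6 24] [625.88976441  40.9973741   47.12557772]
[ 75  31  12  15 139] [595.31999817  53.06826068  44.10791891]
[ 6 35  5  5 23] [595.79990559 199.55580816  47.25597864]
[ 13  42  12  14 137] [571.38392418 175.47023729  50.54222568]
[ 79  54  12  15 142] [547.29069642  43.65779808  50.24933339]
[ 17  65  12  15 140] [524.03779021 167.47011996  50.2109556 ]
[92 66  6  5 21] [534.72202802  24.20612844  47.4482845 ]
[13 79  5  6 22] [505.12771211 181.99336324  47.77525614]
```

```bash
cat >> h.py <<'E'
def plan(pos=None,yaw=None):
    s=bot.observe();R=Rn.from_euler('xyz',s['tool_rot']).as_matrix()
    v=R.T@(np.array(pos)-s['position'])*100
    psi=np.arctan2(R[1,0],R[0,0]); print('cm xyz',v.round(2),'ry',round(float(psi-np.radians(yaw)),3),'yaw now',np.degrees(psi).round(2),'pos',s['position'].round(4),'F',np.round(s['force'],1),'t',s['clock'])
E
python3 - <<'E'
from h import *
for a in (53,33,13): plan([.57*np.cos(np.radians(a)),.57*np.sin(np.radians(a)),.25],a)
E
```

```text
cm xyz [ -9.07  -1.88 -19.86] ry 0.356 yaw now 73.39 pos [0.1786 0.5989 0.2312] F [-0.1 -0.3  0.1] t 0.4
cm xyz [-19.08  -1.87 -36.94] ry 0.705 yaw now 73.39 pos [0.1786 0.5989 0.2312] F [-0.1 -0.3  0.1] t 0.4
cm xyz [-34.34  -1.87 -49.56] ry 1.054 yaw now 73.39 pos [0.1786 0.5989 0.2312] F [-0.1 -0.3  0.1] t 0.4
```

>>> arm_command([
  {"x": -1.2,"z": -3.9,"y": -0.4,"ry": 0.07},
  {"x": -2.6,"z": -7.8,"y": -0.8,"ry": 0.14},
  {"x": -4.3,"z": -11.6,"y": -1.2,"ry": 0.21},
  {"x": -6.2,"z": -15.2,"y": -1.6,"ry": 0.28},
  {"x": -8.5,"z": -18.6,"y": -1.8,"ry": 0.35},
])

```text
invalid input at $.moves[0]: expected keys rx, ry, rz, x, y, z, gripper
```

```bash
python3 - <<'E'
from h import *
for a in (33,13): plan([.57*np.cos(np.radians(a)),.57*np.sin(np.radians(a)),.25],a)
E
```

```text
cm xyz [-19.08  -1.87 -36.94] ry 0.705 yaw now 73.39 pos [0.1786 0.5989 0.2312] F [-0.1 -0.3  0.1] t 0.4
cm xyz [-34.34  -1.87 -49.56] ry 1.054 yaw now 73.39 pos [0.1786 0.5989 0.2312] F [-0.1 -0.3  0.1] t 0.4
```

All keys are needed.

>>> arm_command([
  {"rx": 0,"rz": 0,"gripper": 1,"x": -1.2,"z": -3.9,"y": -0.4,"ry": 0.07},
  {"rx": 0,"rz": 0,"gripper": 1,"x": -2.6,"z": -7.8,"y": -0.8,"ry": 0.14},
  {"rx": 0,"rz": 0,"gripper": 1,"x": -4.3,"z": -11.6,"y": -1.2,"ry": 0.21},
  {"rx": 0,"rz": 0,"gripper": 1,"x": -6.2,"z": -15.2,"y": -1.6,"ry": 0.28},
  {"rx": 0,"rz": 0,"gripper": 1,"x": -8.5,"z": -18.6,"y": -1.8,"ry": 0.35},
])

```text
clock: 0.82
position: [0.3342, 0.4631, 0.2497]
tool_rot: [-1.571, -0.001, 0.927]
force: [1.6, 0.4, -0.8]
grip_width: 0.0853
```

```bash
python3 - <<'E'
from h import *
for a in (33,13): plan([.57*np.cos(np.radians(a)),.57*np.sin(np.radians(a)),.25],a)
E
```

```text
cm xyz [ -3.58  -0.03 -20.67] ry 0.351 yaw now 53.13 pos [0.3342 0.4631 0.2497] F [ 1.6  0.4 -0.8] t 0.8167
cm xyz [-13.52  -0.04 -37.79] ry 0.7 yaw now 53.13 pos [0.3342 0.4631 0.2497] F [ 1.6  0.4 -0.8] t 0.8167
```

>>> arm_command([
  {"rx": 0,"rz": 0,"gripper": 1,"x": -0.3,"z": -4.0,"y": 0,"ry": 0.07},
  {"rx": 0,"rz": 0,"gripper": 1,"x": -0.8,"z": -8,"y": 0,"ry": 0.14},
  {"rx": 0,"rz": 0,"gripper": 1,"x": -1.6,"z": -12,"y": 0,"ry": 0.21},
  {"rx": 0,"rz": 0,"gripper": 1,"x": -2.6,"z": -16,"y": 0,"ry": 0.28},
  {"rx": 0,"rz": 0,"gripper": 1,"x": -3.6,"z": -20,"y": 0,"ry": 0.35},
])

```text
clock: 1.23
position: [0.4725, 0.3144, 0.2495]
tool_rot: [-1.571, -0.0, 0.578]
force: [-0.3, 0.3, -0.4]
grip_width: 0.0851
```

```bash
python3 - <<'E'
from h import *
plan([.55,.15,.25],10.55)
E
```

```text
cm xyz [ -2.49  -0.05 -18.  ] ry 0.394 yaw now 33.1 pos [0.4725 0.3144 0.2495] F [-0.3  0.3 -0.4] t 1.2333
```

>>> arm_command([
  {"rx": 0,"rz": 0,"gripper": 1,"x": -0.5,"z": -4.0,"y": 0,"ry": 0.08},
  {"rx": 0,"rz": 0,"gripper": 1,"x": -1,"z": -8,"y": 0,"ry": 0.16},
  {"rx": 0,"rz": 0,"gripper": 1,"x": -1.6,"z": -12,"y": 0,"ry": 0.24},
  {"rx": 0,"rz": 0,"gripper": 1,"x": -2.1,"z": -15,"y": 0,"ry": 0.32},
  {"rx": 0,"rz": 0,"gripper": 1,"x": -2.5,"z": -18,"y": 0,"ry": 0.394},
])

```text
clock: 1.65
position: [0.5499, 0.1497, 0.2495]
tool_rot: [-1.571, -0.0, 0.182]
force: [0.7, 0.6, -0.9]
grip_width: 0.0856
```

>>> arm_command([
  {"rx": 0,"rz": 0,"gripper": 1,"x": 0,"z": 0,"y": 0,"ry": 0},
  {"rx": 0,"rz": 0,"gripper": 1,"x": 0,"z": 0,"y": 0,"ry": 0},
])

```text
clock: 1.82
position: [0.5498, 0.1504, 0.2493]
tool_rot: [-1.571, -0.0, 0.184]
force: [0.3, 0.9, -0.2]
grip_width: 0.0855
```

```bash
python3 - <<'E'
from h import *
s=bot.observe();print(s['position'],s['tool_rot'])
p,d,T=grab('wrist','w0'); X=cloud('wrist',d,T); Z=X[...,2]
m=(Z>.035)&(Z<.06)&(d>0); print('blocks',rect(X[m]))
g=p.astype(int); m=(g.min(2)>140)&(Z>.03)&(Z<.06)
n,l,st,ce=cv2.connectedComponentsWithStats(m.astype(np.uint8))
for i in range(1,n):
    if st[i][4]>60: print(st[i],X[l==i].mean(0)*1000, rect(X[l==i]))
E
```

```text
[0.54984916 0.15037348 0.24930899] [-1.57115935e+00 -5.82956752e-05  1.84307967e-01]
blocks (array([679.9,  60.5]), array([353.6, 407. ]), 92.25)
[273  86  10  11  93] [560.64973336 244.62051035  55.00930093] (array([560.7, 244.4]), array([10. , 10.6]), 101.96)
[490 125  18  41  90] [842.2156915  237.4674013   50.12925473] (array([842.3, 237.5]), array([ 4.6, 50.8]), 90.08)
[216 131  10   9  72] [505.78697463 184.08355177  47.20515334] (array([505.3, 184.3]), array([ 9.5, 11.5]), 9.76)
[295 131   9  10  74] [596.47083917 200.74893716  47.09775055] (array([597.1, 200.7]), array([10.5, 10.8]), 13.93)
[224 141  24  18 420] [525.72743107 169.97480788  44.30791305] (array([525.5, 169.7]), array([21.2, 28.3]), 10.23)
[263 141  25  18 422] [572.92566089 178.68102753  44.26579931] (array([572.8, 178.6]), array([20.9, 28.7]), 10.75)
[471 171  18  38  82] [842.10441894 179.9276982   50.27377356] (array([839.4, 178.8]), array([10.4, 51. ]), 90.18)
[454 213  17  34  74] [842.29318871 122.3621224   50.14579354] (array([842.5, 121. ]), array([ 4.8, 49.9]), 90.2)
[227 237  21  14 290] [548.5185968   45.0319004   44.55828331] (array([548.3,  45.1]), array([21.4, 27.4]), 9.92)
[263 237  21  13 270] [595.92329479  54.51396465  44.49293085] (array([596.1,  54.5]), array([19.5, 27.2]), 11.18)
[438 251  16  31  63] [842.12757733  63.74547223  50.22838012] (array([842.2,  63.5]), array([ 5.1, 50.3]), 89.45)
```

View pics/w0.png

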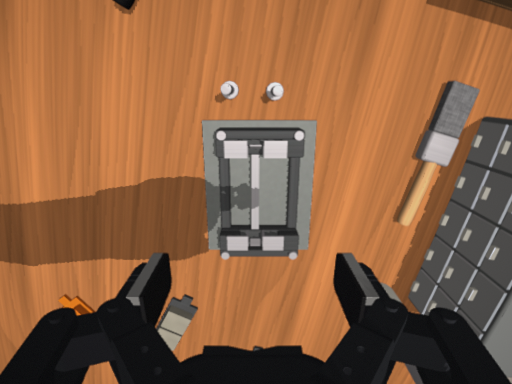

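```bash
python3 - <<'E'
from h import *
p,d,T=pickle.load(open('pics/w0.pkl','rb')); X=cloud('wrist',d,T); Z=X[...,2]
m=(Z>.035)&(Z<.06)&(d>0)&(np.hypot(X[...,0]-.565,X[...,1]-.111)<.115); m[270:]=0
n,l,st,ce=cv2.connectedComponentsWithStats(m.astype(np.uint8))
k=np.isin(l,[i for i in range(1,n) if st[i][4]>300])
print(rect(X[k]))
plan([.500,-.1,.23],-17.5)
E
```

```text
(array([565.9, 112.7]), array([107.4, 172.7]), 100.49)
cm xyz [ -9.54   1.92 -23.83] ry 0.493 yaw now 10.73 pos [0.5493 0.1519 0.2492] F [0.6 0.7 0.1] t 1.8667
```

>>> arm_command([
  {"rx": 0,"rz": 0,"gripper": 1,"x": -1.4,"z": -3.8,"y": 0,"ry": 0.08},
  {"rx": 0,"rz": 0,"gripper": 1,"x": -2.8,"z": -7.6,"y": 0,"ry": 0.16},
  {"rx": 0,"rz": 0,"gripper": 1,"x": -4.5,"z": -11.4,"y": 0.3,"ry": 0.24},
  {"rx": 0,"rz": 0,"gripper": 1,"x": -6.0,"z": -15.2,"y": 0.8,"ry": 0.32},
  {"rx": 0,"rz": 0,"gripper": 1,"x": -7.8,"z": -18.8,"y": 1.2,"ry": 0.4},
])

```text
clock: 2.28
position: [0.5073, -0.0476, 0.2373]
tool_rot: [-1.57, -0.0, -0.214]
force: [2.1, -0.4, 0.4]
grip_width: 0.0856
```

```bash
python3 - <<'E'
from h import *
plan([.485,-.101,.23],-17.5)
E
```

```text
cm xyz [-1.05  0.72 -5.69] ry 0.092 yaw now -12.24 pos [ 0.5073 -0.0476  0.2373] F [ 2.1 -0.4  0.4] t 2.2833
```

>>> arm_command([
  {"rx": 0,"rz": 0,"gripper": 1,"x": -0.5,"z": -3,"y": 0.4,"ry": 0.05},
  {"rx": 0,"rz": 0,"gripper": 1,"x": -1,"z": -5.7,"y": 0.7,"ry": 0.09},
  {"rx": 0,"rz": 0,"gripper": 1,"x": -1,"z": -5.7,"y": 0.7,"ry": 0.09},
  {"rx": 0,"rz": 0,"gripper": 1,"x": -1,"z": -5.7,"y": 0.7,"ry": 0.09},
  {"rx": 0,"rz": 0,"gripper": 1,"x": -1,"z": -5.7,"y": 0.7,"ry": 0.09},
])

```text
clock: 2.7
position: [0.4864, -0.0995, 0.2304]
tool_rot: [-1.57, -0.0, -0.3]
force: [0.1, -0.5, 0.0]
grip_width: 0.0855
```

```bash
cat >> h.py <<'E'
def padfit(X,d,lo,hi,c=(.4696,-.149),r=.075):
    Z=X[...,2]; m=(Z>lo)&(Z<hi)&(d>0)&(np.hypot(X[...,0]-c[0],X[...,1]-c[1])<r)
    n,l,st,ce=cv2.connectedComponentsWithStats(m.astype(np.uint8)); i=1+np.argmax(st[1:,4]); return rect(X[l==i]),np.median(Z[l==i]),st[i]
E
python3 - <<'E'
from h import *
print(bot.observe()['position'])
p,d,T=grab('wrist','w1'); X=cloud('wrist',d,T)
print([(r['p'],r['box']) for r in bot.spot_in('lining','wrist')])
print(padfit(X,d,.016,.03)); print(padfit(X,d,.004,.03))
plan([.4696,-.149,.15],-17.5)
E
```

```text
[ 0.48635676 -0.09947189  0.23036917]
[(0.8, [233.7, 156.3, 271.9, 248.0]), (0.75, [117.1, 223.2, 202.4, 270.9])]
((array([ 469.9, -149.6]), array([39.3, 76.1]), 71.88), np.float64(0.022363989448169974), array([ 237,  179,   31,   56, 1676], dtype=int32))
((array([ 469.5, -149.8]), array([ 46. , 127.8]), 72.34), np.float64(0.021762999920801912), array([ 235,  157,   35,   89, 2606], dtype=int32))
cm xyz [-0.14  8.03 -5.24] ry 0.006 yaw now -17.18 pos [ 0.4864 -0.0994  0.2303] F [-0.4 -0.6  0.2] t 2.8
```

View pics/w1.png

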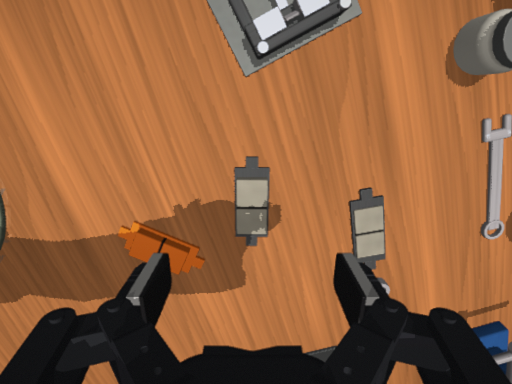

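>>> arm_command([
  {"rx": 0,"rz": 0,"gripper": 0.15,"x": 0,"z": -2.6,"y": 2,"ry": 0.012},
  {"rx": 0,"rz": 0,"gripper": 0.15,"x": -0.1,"z": -5.3,"y": 5,"ry": 0.012},
  {"rx": 0,"rz": 0,"gripper": 0.15,"x": -0.13,"z": -5.3,"y": 8,"ry": 0.012},
  {"rx": 0,"rz": 0,"gripper": 0.15,"x": -0.13,"z": -5.3,"y": 10,"ry": 0.012},
  {"rx": 0,"rz": 0,"gripper": 0.15,"x": -0.13,"z": -5.3,"y": 10,"ry": 0.012},
])

```text
clock: 3.22
position: [0.4675, -0.15, 0.1272]
tool_rot: [-1.572, 0.005, -0.313]
force: [-0.7, 0.8, -1.4]
grip_width: 0.049
```

>>> arm_command([
  {"rx": 0,"rz": 0,"gripper": 0.15,"x": 0,"z": 0,"y": 0,"ry": 0},
  {"rx": 0,"rz": 0,"gripper": 0.15,"x": 0,"z": 0,"y": 0,"ry": 0},
  {"rx": 0,"rz": 0,"gripper": 0.15,"x": 0,"z": 0,"y": 0,"ry": 0},
  {"rx": 0,"rz": 0,"gripper": 0.15,"x": 0,"z": 0,"y": 0,"ry": 0},
])

```text
clock: 3.55
position: [0.4696, -0.1509, 0.1315]
tool_rot: [-1.57, -0.002, -0.314]
force: [0.7, 0.4, 0.6]
grip_width: 0.0492
```

```bash
python3 - <<'E'
from h import *
s=bot.observe();print(s['position'],s['grip_width'])
p,d,T=grab('wrist','w2'); X=cloud('wrist',d,T)
Tt=np.eye(4); M=np.array(bot.camera_model('wrist')['mount']); C=cloud('wrist',d,M)
m=(d>0)&(C[...,1]<.02)&(C[...,1]>-.08)&(abs(C[...,0])<.06)&(abs(C[...,2])<.03)
for sgn in(-1,1):
    k=m&(C[...,0]*sgn>0); q=C[k]; print(sgn,k.sum(),'tool y pct',np.percentile(q[:,1],[50,90,98,100]).round(4))
    t=q[q[:,1]>np.percentile(q[:,1],95)]; print('tip xyz',t.mean(0).round(4),'inner x',(t[:,0]*sgn).min().round(4))
try: print(padfit(X,d,.016,.03))
except Exception as e: print(e)
plan([.4697,-.1497,.005],-17.9)
E
```

```text
[ 0.46963298 -0.15087813  0.13146365] 0.04924686206220389
-1 10464 tool y pct [-0.061  -0.032  -0.0128 -0.0025]
tip xyz [-0.0286 -0.0139  0.0067] inner x 0.0249
1 10539 tool y pct [-0.0611 -0.0325 -0.0129 -0.0028]
tip xyz [ 0.0271 -0.014   0.0066] inner x 0.0234
((array([ 469.5, -149.6]), array([40. , 76.4]), 72.18), np.float64(0.022318901035545013), array([ 230,  150,   45,   80, 3442], dtype=int32))
cm xyz [-0.04 12.63  0.12] ry -0.002 yaw now -18.01 pos [ 0.4695 -0.1509  0.1313] F [0.1 0.4 0.4] t 3.6
```

View pics/w2.png

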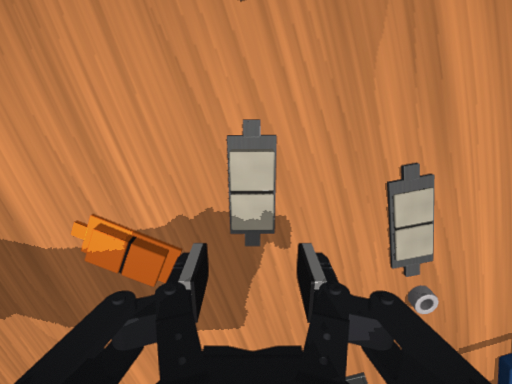

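Candidates (in wrist view w2): the grey pad at (252,190), the grey pad at (412,220) and the orange one at (125,248). The pad at (252,190) is meant, because its top stands at 22.3 mm in all three cameras and the crop c2 shows its thick side. The pad at (412,220) is 10 mm high, so it is the worn one. I'm descending.

>>> arm_command([
  {"rx": 0,"rz": 0,"gripper": 0.25,"x": 0,"z": 0.12,"y": 3,"ry": 0},
  {"rx": 0,"rz": 0,"gripper": 0.25,"x": 0,"z": 0.12,"y": 6,"ry": 0},
  {"rx": 0,"rz": 0,"gripper": 0.25,"x": 0,"z": 0.12,"y": 8,"ry": 0},
  {"rx": 0,"rz": 0,"gripper": 0.25,"x": 0,"z": 0.12,"y": 9,"ry": 0},
  {"rx": 0,"rz": 0,"gripper": 0.25,"x": 0,"z": 0.12,"y": 9.5,"ry": 0},
])

```text
clock: 4.02
position: [0.4689, -0.15, 0.0346]
tool_rot: [-1.571, 0.001, -0.315]
force: [-0.4, -0.4, 0.3]
grip_width: 0.0533
```

```bash
python3 - <<'E'
from h import *
plan([.4696,-.1497,.006],-17.9)
E
```

```text
cm xyz [0.06 2.86 0.05] ry -0.003 yaw now -18.05 pos [ 0.4689 -0.15    0.0346] F [-0.4 -0.4  0.3] t 4.0167
```

>>> arm_command([
  {"rx": 0,"rz": 0,"gripper": 0.25,"x": 0.05,"z": 0.03,"y": 1,"ry": 0},
  {"rx": 0,"rz": 0,"gripper": 0.25,"x": 0.05,"z": 0.03,"y": 2,"ry": 0},
  {"rx": 0,"rz": 0,"gripper": 0.25,"x": 0.05,"z": 0.03,"y": 2.6,"ry": 0},
  {"rx": 0,"rz": 0,"gripper": 0.25,"x": 0.05,"z": 0.03,"y": 2.9,"ry": 0},
  {"rx": 0,"rz": 0,"gripper": 0.25,"x": 0.05,"z": 0.03,"y": 2.9,"ry": 0},
])

```text
clock: 4.43
position: [0.4697, -0.1499, 0.006]
tool_rot: [-1.571, 0.0, -0.315]
force: [-0.1, 1.0, -0.4]
grip_width: 0.0535
```

```bash
python3 - <<'E'
from h import *
plan([.4696,-.1497,.006],-17.9)
p,d,T=grab('wrist','w3')
E
```

```text
cm xyz [-0.01 -0.    0.02] ry -0.003 yaw now -18.05 pos [ 0.4697 -0.1499  0.006 ] F [-0.1  1.  -0.4] t 4.4333
```

View pics/w3.png

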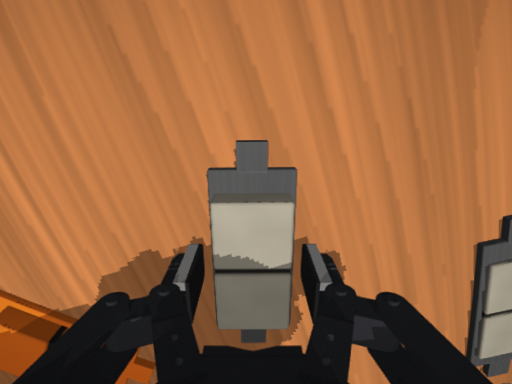

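The jaws straddle the lining centrally (inner faces at columns 203 and 302, pad centre at 252), so I'm closing.

>>> arm_command([
  {"rx": 0,"rz": 0,"gripper": -0.2,"x": 0,"z": 0,"y": 0,"ry": 0},
  {"rx": 0,"rz": 0,"gripper": -0.2,"x": 0,"z": 0,"y": 0,"ry": 0},
  {"rx": 0,"rz": 0,"gripper": -0.2,"x": 0,"z": 0,"y": 0,"ry": 0},
  {"rx": 0,"rz": 0,"gripper": -0.2,"x": 0,"z": 0,"y": 0,"ry": 0},
  {"rx": 0,"rz": 0,"gripper": -0.2,"x": 0,"z": 0,"y": 0,"ry": 0},
], squeeze=70)

```text
clock: 4.9
position: [0.4699, -0.15, 0.007]
tool_rot: [-1.571, -0.001, -0.315]
force: [-1.6, 0.3, 9.3]
grip_width: 0.0381
```

```bash
python3 - <<'E'
from h import *
s=bot.observe();print(s['position'],s['force'],s['moment'],s['grip_width'])
E
```

```text
[ 0.46988588 -0.14997539  0.0070247 ] [-1.58916826  0.2503308   9.30971019] [0.05404735 0.66431995 0.17903523] 0.03811557224057539
```

>>> arm_command([
  {"rx": 0,"rz": 0,"gripper": -0.2,"x": 0,"z": 0,"y": -0.4,"ry": 0},
  {"rx": 0,"rz": 0,"gripper": -0.2,"x": 0,"z": 0,"y": -1.2,"ry": 0},
  {"rx": 0,"rz": 0,"gripper": -0.2,"x": 0,"z": 0,"y": -3,"ry": 0},
  {"rx": 0,"rz": 0,"gripper": -0.2,"x": 0,"z": 0,"y": -6,"ry": 0},
  {"rx": 0,"rz": 0,"gripper": -0.2,"x": 0,"z": 0,"y": -9,"ry": 0},
])

```text
clock: 5.32
position: [0.4691, -0.1499, 0.0976]
tool_rot: [-1.571, 0.001, -0.316]
force: [0.6, 0.6, -2.5]
grip_width: 0.0384
```

>>> arm_command([
  {"rx": 0,"rz": 0,"gripper": -0.2,"x": 0,"z": 0,"y": -1,"ry": 0},
  {"rx": 0,"rz": 0,"gripper": -0.2,"x": 0,"z": 0,"y": -1,"ry": 0},
  {"rx": 0,"rz": 0,"gripper": -0.2,"x": 0,"z": 0,"y": -1,"ry": 0},
  {"rx": 0,"rz": 0,"gripper": -0.2,"x": 0,"z": 0,"y": -1,"ry": 0},
])

```text
clock: 5.65
position: [0.4693, -0.1496, 0.1054]
tool_rot: [-1.571, 0.001, -0.315]
force: [-0.5, -0.5, -3.1]
grip_width: 0.0381
```

```bash
cat >> h.py <<'E'
def held(d,show=True):
    M=np.array(bot.camera_model('wrist')['mount']); C=cloud('wrist',d,M)
    m=(d>0)&(abs(C[...,0])<.026)&(C[...,1]>-.03)&(C[...,1]<.015)&(abs(C[...,2])<.075)
    n,l,st,ce=cv2.connectedComponentsWithStats(m.astype(np.uint8)); q=C[l==1+np.argmax(st[1:,4])]
    return q
E
python3 - <<'E'
from h import *
s=bot.observe();print(s['position'],s['force'],s['moment'],s['grip_width'])
p,d,T=grab('wrist','w4'); q=held(d)
print(len(q)); print(np.percentile(q,[1,50,99],axis=0).round(4))
lin=q[(abs(q[:,0])<.016)&(q[:,1]<-.005)]; A=np.c_[lin[:,[0,2]],np.ones(len(lin))]; print('plane y=ax+bz+c',np.linalg.lstsq(A,lin[:,1],rcond=None)[0].round(4))
plan([.5607,.112,.10],10.6)
E
```

```text
[ 0.46929544 -0.14958249  0.10539541] [-0.49231587 -0.51192861 -3.12400863] [-0.01328822 -0.04026763  0.04660841] 0.03805667362946901
14945
[[-0.0235 -0.0274 -0.0586]
 [-0.0007 -0.0149  0.0159]
 [ 0.0222  0.0022  0.0628]]
plane y=ax+bz+c [ 0.0011  0.0168 -0.015 ]
cm xyz [ 0.6   0.51 27.72] ry -0.5 yaw now -18.04 pos [ 0.4691 -0.1497  0.1052] F [-0.6 -0.4 -2.6] t 5.7
```

View pics/w4.png

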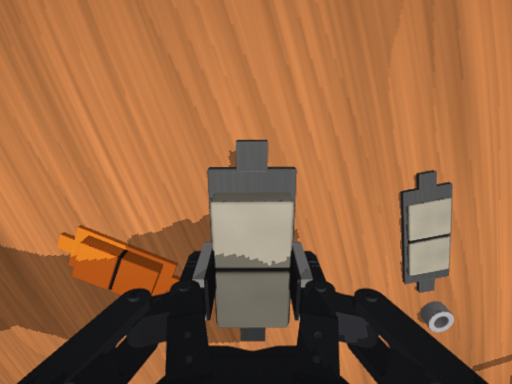

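```bash
python3 - <<'E'
from h import *
plan([.577,.025,.15],10.6)
p,d,T=pickle.load(open('pics/w4.pkl','rb')); q=held(d)
ear=q[(q[:,2]>.053)&(q[:,1]>-.006)]; print('ear x',np.percentile(ear[:,0],[1,5,50,95,99]).round(4),'tip z',np.percentile(ear[:,2],[90,98,100]).round(4),'y',np.median(ear[:,1]))
pl=q[(q[:,2]>.041)&(q[:,2]<.048)&(q[:,1]>-.006)]; print('plate x',np.percentile(pl[:,0],[1,5,50,95,99]).round(4))
hi=q[(q[:,1]<-.012)&(q[:,1]>-.0185)];print('lining',rect(hi[:,[0,2]]),np.percentile(hi[:,2],[1,99]),np.percentile(hi[:,0],[1,99]))
E
```

```text
cm xyz [ 4.84 -4.49 19.95] ry -0.5 yaw now -18.04 pos [ 0.4691 -0.1497  0.1052] F [-0.6 -0.4 -2.6] t 5.7
ear x [-0.0087 -0.0081 -0.0007  0.0063  0.0068] tip z [0.0638 0.0644 0.0646] y 0.0007801853001211667
plate x [-0.0232 -0.0213 -0.0007  0.0199  0.0217]
lining (array([-0.6,  0.5]), array([50.9, 76.7]), 89.74) [-0.03581459  0.03824216] [-0.02035982  0.01895482]
```

>>> arm_command([
  {"rx": 0,"rz": 0,"gripper": -0.2,"x": 0.6,"z": 3,"y": -1.3,"ry": -0.09},
  {"rx": 0,"rz": 0,"gripper": -0.2,"x": 1.5,"z": 6.7,"y": -2.4,"ry": -0.19},
  {"rx": 0,"rz": 0,"gripper": -0.2,"x": 2.4,"z": 10.4,"y": -3.4,"ry": -0.29},
  {"rx": 0,"rz": 0,"gripper": -0.2,"x": 3.3,"z": 14,"y": -4.5,"ry": -0.38},
  {"rx": 0,"rz": 0,"gripper": -0.2,"x": 4.2,"z": 17.5,"y": -4.5,"ry": -0.45},
])

```text
clock: 6.12
position: [0.565, 0.0052, 0.1519]
tool_rot: [-1.571, -0.001, 0.14]
force: [1.5, -1.0, -1.7]
grip_width: 0.0384
```

```bash
python3 - <<'E'
from h import *
plan([.577,.025,.15],10.6)
E
```

```text
cm xyz [1.47 0.19 1.79] ry -0.045 yaw now 8.01 pos [0.565  0.0052 0.1519] F [ 1.5 -1.  -1.7] t 6.1167
```

>>> arm_command([
  {"rx": 0,"rz": 0,"gripper": -0.2,"x": 0.8,"z": 1,"y": 0,"ry": -0.045},
  {"rx": 0,"rz": 0,"gripper": -0.2,"x": 1.2,"z": 1.5,"y": 0,"ry": -0.045},
  {"rx": 0,"rz": 0,"gripper": -0.2,"x": 1.2,"z": 1.5,"y": 0,"ry": -0.045},
  {"rx": 0,"rz": 0,"gripper": -0.2,"x": 1.2,"z": 1.5,"y": 0,"ry": -0.045},
  {"rx": 0,"rz": 0,"gripper": -0.2,"x": 1.2,"z": 1.5,"y": 0,"ry": -0.045},
])

```text
clock: 6.53
position: [0.573, 0.0183, 0.1508]
tool_rot: [-1.571, 0.001, 0.177]
force: [0.9, 0.1, -3.2]
grip_width: 0.0385
```

```bash
cat > lips.py <<'E'
from h import *
import sys
p,d,T=grab('wrist',sys.argv[1]); X=cloud('wrist',d,T); Z=X[...,2]
g=p.astype(int); m=(g.min(2)>130)&(Z>.036)&(Z<.06)&(np.hypot(X[...,0]-.565,X[...,1]-.112)<.12)
n,l,st,ce=cv2.connectedComponentsWithStats(m.astype(np.uint8))
for i in range(1,n):
    if st[i][4]>60: print(st[i],(X[l==i].mean(0)*1000).round(1), rect(X[l==i]))
q=held(d); ear=q[(q[:,2]>.053)&(q[:,1]>-.006)]
if len(ear): print('ear x',np.percentile(ear[:,0],[1,50,99]).round(4),'tip z',ear[:,2].max().round(4),'y',np.median(ear[:,1]).round(4))
E
python3 lips.py w5; python3 -c "
from h import *
plan([.5607,.112,.1],10.6)"
```

```text
[208   0  38  13 490] [527.2 163.8  44.2] (array([526.9, 163.8]), array([ 8.8, 28.7]), 10.74)
[271   0  38  13 464] [574.2 172.4  44.2] (array([574.5, 172.3]), array([ 8.9, 28.9]), 11.4)
[269 149  34  25 606] [596.1  56.2  44.2] (array([596.1,  53.6]), array([22. , 29.5]), 8.78)
[214 150  21  17 315] [542.9  47.2  44.2] (array([542.6,  46.9]), array([14.2, 17.9]), 8.3)
[310 175  13  12 120] [625.9  42.1  47.5] (array([626.5,  42.7]), array([10.2, 12.8]), 9.27)
ear x [-0.008  -0.      0.0075] tip z 0.0647 y 0.0009
cm xyz [0.43 5.09 9.44] ry -0.008 yaw now 10.15 pos [0.5731 0.0184 0.151 ] F [ 1.2 -0.  -2.3] t 6.5833
```

View pics/w5.png

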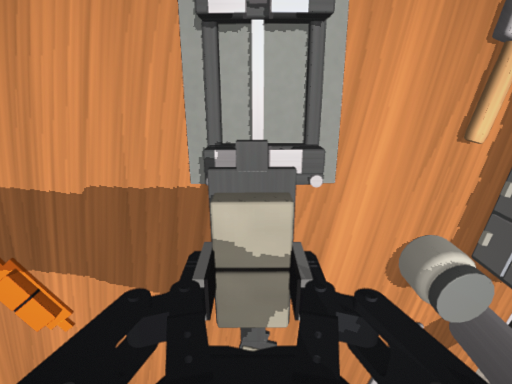

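```bash
python3 -c "
from h import *
plan([.5614,.1115,.08],10.6)"
```

```text
cm xyz [0.49 7.09 9.38] ry -0.008 yaw now 10.15 pos [0.5731 0.0184 0.151 ] F [ 1.2 -0.  -2.3] t 6.5833
```

>>> arm_command([
  {"rx": 0,"rz": 0,"gripper": -0.2,"x": 0.2,"z": 3,"y": 0.5,"ry": -0.008},
  {"rx": 0,"rz": 0,"gripper": -0.2,"x": 0.4,"z": 6,"y": 1.5,"ry": -0.008},
  {"rx": 0,"rz": 0,"gripper": -0.2,"x": 0.49,"z": 8.5,"y": 3.5,"ry": -0.008},
  {"rx": 0,"rz": 0,"gripper": -0.2,"x": 0.49,"z": 9.4,"y": 5.5,"ry": -0.008},
  {"rx": 0,"rz": 0,"gripper": -0.2,"x": 0.49,"z": 9.4,"y": 7,"ry": -0.008},
])

```text
clock: 7.0
position: [0.5606, 0.1155, 0.0799]
tool_rot: [-1.57, 0.001, 0.19]
force: [-0.3, 0.4, -3.2]
grip_width: 0.0382
```

>>> arm_command([
  {"rx": 0,"rz": 0,"gripper": -0.2,"x": 0,"z": 0,"y": 0,"ry": 0},
  {"rx": 0,"rz": 0,"gripper": -0.2,"x": 0,"z": 0,"y": 0,"ry": 0},
  {"rx": 0,"rz": 0,"gripper": -0.2,"x": 0,"z": 0,"y": 0,"ry": 0},
])

```text
clock: 7.25
position: [0.5623, 0.1122, 0.0823]
tool_rot: [-1.571, -0.001, 0.186]
force: [1.5, -0.3, -2.7]
grip_width: 0.0381
```

```bash
python3 lips.py w6; python3 -c "
from h import *
plan([.5614,.1115,.08],10.6)"
```

```text
[171  96  20  19 295] [506.2 183.8  47.8] (array([506. , 183.5]), array([10.9, 11.2]), 55.79)
[328  96  19  20 299] [596.7 200.5  47.6] (array([597.9, 200.5]), array([11. , 13.4]), 6.81)
[ 187  116   49   35 1593] [525.6 170.3  44.3] (array([525.7, 170. ]), array([21. , 29.7]), 10.41)
[ 266  116   48   35 1583] [573.2 179.2  44.2] (array([573.4, 178.9]), array([21.1, 29.3]), 10.57)
[240 124  22   4  77] [548.4 178.7  41.6] (array([548.8, 178.7]), array([ 2. , 13.1]), 8.65)
ear x [-0.008   0.      0.0075] tip z 0.0648 y 0.0009
cm xyz [-0.12  0.25 -0.07] ry 0.001 yaw now 10.68 pos [0.5625 0.1124 0.0825] F [ 0.1 -0.  -2. ] t 7.3
```

View pics/w6.png

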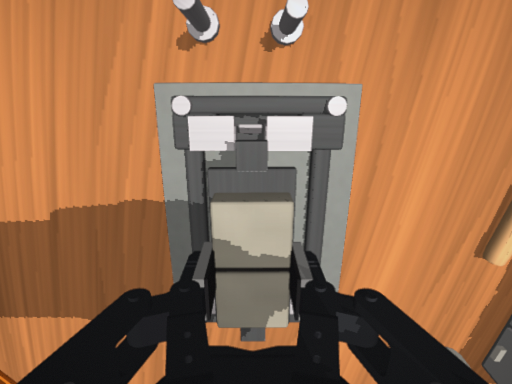

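>>> arm_command([
  {"rx": 0,"rz": 0,"gripper": -0.2,"x": -0.12,"z": -0.07,"y": 0.8,"ry": 0},
  {"rx": 0,"rz": 0,"gripper": -0.2,"x": -0.12,"z": -0.07,"y": 1.6,"ry": 0},
  {"rx": 0,"rz": 0,"gripper": -0.2,"x": -0.12,"z": -0.07,"y": 2.2,"ry": 0},
  {"rx": 0,"rz": 0,"gripper": -0.2,"x": -0.12,"z": -0.07,"y": 2.5,"ry": 0},
  {"rx": 0,"rz": 0,"gripper": -0.2,"x": -0.12,"z": -0.07,"y": 2.5,"ry": 0},
])

```text
clock: 7.72
position: [0.5603, 0.1122, 0.0553]
tool_rot: [-1.571, 0.001, 0.188]
force: [0.7, -0.6, -2.4]
grip_width: 0.0383
```

```bash
python3 -c "
from h import *
plan([.5614,.1115,.05],10.6)"
```

```text
cm xyz [ 0.1   0.53 -0.09] ry 0.003 yaw now 10.76 pos [0.5603 0.1122 0.0553] F [ 0.7 -0.6 -2.4] t 7.7167
```

>>> arm_command([
  {"rx": 0,"rz": 0,"gripper": -0.2,"x": 0,"z": 0,"y": 0,"ry": 0},
  {"rx": 0,"rz": 0,"gripper": -0.2,"x": 0,"z": 0,"y": 0,"ry": 0},
  {"rx": 0,"rz": 0,"gripper": -0.2,"x": 0,"z": 0,"y": 0,"ry": 0},
  {"rx": 0,"rz": 0,"gripper": -0.2,"x": 0,"z": 0,"y": 0,"ry": 0},
])

```text
clock: 8.05
position: [0.5609, 0.1124, 0.0565]
tool_rot: [-1.571, -0.0, 0.188]
force: [1.3, 0.1, -2.7]
grip_width: 0.0381
```

```bash
python3 lips.py w7; python3 -c "
from h import *
plan([.5614,.1115,.05],10.6)
"
```

```text
[162  97  22  23 393] [506.3 183.8  47.6] (array([505.5, 183.4]), array([10.8, 12.6]), 8.17)
[343  98  22  23 397] [596.6 200.4  47.6] (array([597. , 199.9]), array([11.3, 12.2]), 121.04)
[ 180  120   56   40 2106] [525.6 170.5  44.3] (array([525.6, 170.2]), array([21.1, 29.7]), 10.12)
[ 270  120   56   41 2131] [572.9 178.8  44.2] (array([573.2, 178.7]), array([21.4, 29.6]), 9.96)
[240 130  26   4 103] [548.5 178.7  41.3] (array([548.5, 178.7]), array([ 1.8, 13.4]), 10.75)
[266 316  34  25 532] [594.6  50.9  44.3] (array([593. ,  52.5]), array([22., 25.]), 99.45)
[219 329  19  12 123] [559.   39.8  44.4] (array([559.5,  38.7]), array([ 8.7, 14.7]), 52.31)
ear x [-0.0258 -0.0125  0.0074] tip z 0.0747 y 0.0117
cm xyz [ 0.04  0.65 -0.1 ] ry 0.003 yaw now 10.77 pos [0.5608 0.1125 0.0565] F [-1.  -0.2 -2.8] t 8.1
```

View pics/w7.png

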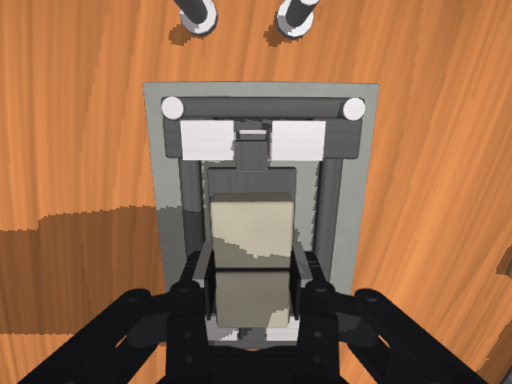

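>>> arm_command([
  {"rx": 0,"rz": 0,"gripper": -0.2,"x": 0.02,"z": -0.08,"y": 0.15,"ry": 0.002},
  {"rx": 0,"rz": 0,"gripper": -0.2,"x": 0.02,"z": -0.08,"y": 0.3,"ry": 0.002},
  {"rx": 0,"rz": 0,"gripper": -0.2,"x": 0.02,"z": -0.08,"y": 0.45,"ry": 0.002},
  {"rx": 0,"rz": 0,"gripper": -0.2,"x": 0.02,"z": -0.08,"y": 0.6,"ry": 0.002},
  {"rx": 0,"rz": 0,"gripper": -0.2,"x": 0.02,"z": -0.08,"y": 0.6,"ry": 0.002},
])

```text
clock: 8.52
position: [0.5609, 0.1116, 0.0499]
tool_rot: [-1.571, 0.001, 0.186]
force: [-0.2, -0.4, -2.8]
grip_width: 0.0383
```

>>> arm_command([
  {"rx": 0,"rz": 0,"gripper": -0.2,"x": 0,"z": 0,"y": 0.1,"ry": 0},
  {"rx": 0,"rz": 0,"gripper": -0.2,"x": 0,"z": 0,"y": 0.2,"ry": 0},
  {"rx": 0,"rz": 0,"gripper": -0.2,"x": 0,"z": 0,"y": 0.2,"ry": 0},
])

```text
clock: 8.77
position: [0.561, 0.1116, 0.0481]
tool_rot: [-1.571, 0.0, 0.186]
force: [0.4, 0.0, -2.7]
grip_width: 0.0382
```

```bash
python3 -c "
from h import *
plan([.5614,.1115,.05],10.6); print(bot.observe()['moment'])
"
```

```text
cm xyz [ 0.04 -0.19 -0.02] ry 0.001 yaw now 10.65 pos [0.561  0.1116 0.0481] F [ 0.4  0.  -2.7] t 8.7667
[ 0.05549728 -0.01783943 -0.02420459]
```

Underside at about 41 mm, below the lips, with no contact force: both ears are entering. Continuing gently.

>>> arm_command([
  {"rx": 0,"rz": 0,"gripper": -0.2,"x": 0,"z": 0,"y": 0.1,"ry": 0},
  {"rx": 0,"rz": 0,"gripper": -0.2,"x": 0,"z": 0,"y": 0.2,"ry": 0},
  {"rx": 0,"rz": 0,"gripper": -0.2,"x": 0,"z": 0,"y": 0.3,"ry": 0},
  {"rx": 0,"rz": 0,"gripper": -0.2,"x": 0,"z": 0,"y": 0.4,"ry": 0},
  {"rx": 0,"rz": 0,"gripper": -0.2,"x": 0,"z": 0,"y": 0.4,"ry": 0},
])

```text
clock: 9.18
position: [0.561, 0.1116, 0.0441]
tool_rot: [-1.571, 0.0, 0.186]
force: [-0.4, -0.2, -2.3]
grip_width: 0.0379
```

```bash
python3 lips.py w8; python3 -c "
from h import *
plan([.5614,.1115,.05],10.6); print(bot.observe()['moment'])
"
```

```text
[153  95  24  25 473] [506.3 183.8  47.7] (array([505.2, 183.5]), array([10.8, 13.3]), 10.0)
[351  96  24  25 472] [596.7 200.5  47.7] (array([597. , 200.2]), array([11.3, 12. ]), 7.21)
[ 174  120   60   44 2492] [525.9 170.3  44.3] (array([525.5, 170.1]), array([21.3, 29.6]), 10.09)
[ 272  121   60   43 2480] [572.8 179.   44.3] (array([573.3, 178.9]), array([21. , 29.4]), 10.98)
[239 131  28   5 127] [549.  178.8  41.4] (array([548.7, 178.6]), array([ 2.2, 13.4]), 10.39)
[ 211  202   82   56 3344] [557.4 137.2  59.2] (array([556.5, 134.6]), array([30., 39.]), 11.59)
[267 309  21  18 251] [581.   83.7  59.2] (array([580.2,  84. ]), array([11.4, 12.2]), 103.7)
[267 330  31  17 468] [590.3  56.8  44.4] (array([590.8,  56.2]), array([15.1, 19.3]), 11.92)
ear x [-0.0257 -0.0117  0.0071] tip z 0.075 y 0.0003
cm xyz [ 0.04 -0.58 -0.02] ry 0.001 yaw now 10.66 pos [0.561  0.1116 0.0442] F [ 0.3 -0.3 -2.6] t 9.2333
[ 0.01966914 -0.00892159  0.07166644]
```

View pics/w8.png

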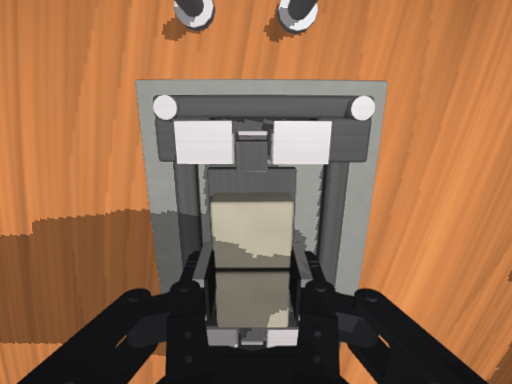

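>>> arm_command([
  {"rx": 0,"rz": 0,"gripper": -0.2,"x": 0,"z": 0,"y": 0.1,"ry": 0},
  {"rx": 0,"rz": 0,"gripper": -0.2,"x": 0,"z": 0,"y": 0.2,"ry": 0},
  {"rx": 0,"rz": 0,"gripper": -0.2,"x": 0,"z": 0,"y": 0.3,"ry": 0},
  {"rx": 0,"rz": 0,"gripper": -0.2,"x": 0,"z": 0,"y": 0.4,"ry": 0},
])

```text
clock: 9.57
position: [0.5613, 0.1116, 0.0405]
tool_rot: [-1.571, -0.0, 0.186]
force: [-0.7, 0.2, 5.3]
grip_width: 0.0384
```

>>> arm_command([
  {"rx": 0,"rz": 0,"gripper": -0.2,"x": 0,"z": 0,"y": 0.1,"ry": 0},
  {"rx": 0,"rz": 0,"gripper": -0.2,"x": 0,"z": 0,"y": 0.2,"ry": 0},
  {"rx": 0,"rz": 0,"gripper": -0.2,"x": 0,"z": 0,"y": 0.2,"ry": 0},
])

```text
clock: 9.82
position: [0.5615, 0.1117, 0.0386]
tool_rot: [-1.571, -0.001, 0.186]
force: [0.5, 0.1, 6.5]
grip_width: 0.0382
```

>>> arm_command([
  {"rx": 0,"rz": 0,"gripper": -0.2,"x": 0,"z": 0,"y": 0.1,"ry": 0},
  {"rx": 0,"rz": 0,"gripper": -0.2,"x": 0,"z": 0,"y": 0.2,"ry": 0},
  {"rx": 0,"rz": 0,"gripper": -0.2,"x": 0,"z": 0,"y": 0.2,"ry": 0},
])

```text
clock: 10.07
position: [0.5614, 0.1117, 0.0362]
tool_rot: [-1.571, -0.001, 0.186]
force: [2.2, -0.2, -0.9]
grip_width: 0.038
```

>>> arm_command([
  {"rx": 0,"rz": 0,"gripper": -0.2,"x": 0,"z": 0,"y": 0.1,"ry": 0},
  {"rx": 0,"rz": 0,"gripper": -0.2,"x": 0,"z": 0,"y": 0.2,"ry": 0},
  {"rx": 0,"rz": 0,"gripper": -0.2,"x": 0,"z": 0,"y": 0.2,"ry": 0},
])

```text
clock: 10.32
position: [0.5611, 0.1116, 0.0341]
tool_rot: [-1.571, -0.0, 0.186]
force: [1.8, 0.7, 0.3]
grip_width: 0.0384
```

>>> arm_command([
  {"rx": 0,"rz": 0,"gripper": -0.2,"x": 0,"z": 0,"y": 0.1,"ry": 0},
  {"rx": 0,"rz": 0,"gripper": -0.2,"x": 0,"z": 0,"y": 0.2,"ry": 0},
  {"rx": 0,"rz": 0,"gripper": -0.2,"x": 0,"z": 0,"y": 0.2,"ry": 0},
])

```text
clock: 10.57
position: [0.5608, 0.1115, 0.0318]
tool_rot: [-1.571, 0.001, 0.186]
force: [2.5, -0.8, -5.5]
grip_width: 0.0382
```

>>> arm_command([
  {"rx": 0,"rz": 0,"gripper": -0.2,"x": 0,"z": 0,"y": 0.05,"ry": 0},
  {"rx": 0,"rz": 0,"gripper": -0.2,"x": 0,"z": 0,"y": 0.1,"ry": 0},
  {"rx": 0,"rz": 0,"gripper": -0.2,"x": 0,"z": 0,"y": 0.1,"ry": 0},
])

```text
clock: 10.82
position: [0.5608, 0.1116, 0.0311]
tool_rot: [-1.571, 0.001, 0.186]
force: [0.5, -0.0, -2.5]
grip_width: 0.0384
```

>>> arm_command([
  {"rx": 0,"rz": 0,"gripper": -0.2,"x": 0,"z": 0,"y": 0.05,"ry": 0},
  {"rx": 0,"rz": 0,"gripper": -0.2,"x": 0,"z": 0,"y": 0.1,"ry": 0},
  {"rx": 0,"rz": 0,"gripper": -0.2,"x": 0,"z": 0,"y": 0.1,"ry": 0},
])

```text
clock: 11.07
position: [0.5609, 0.1116, 0.031]
tool_rot: [-1.57, 0.0, 0.186]
force: [-5.8, -1.1, 15.4]
grip_width: 0.038
```

```bash
python3 -c "
from h import *
plan([.5614,.1115,.031],10.6); print(bot.observe()['moment'])
"
```

```text
cm xyz [ 0.05  0.   -0.02] ry 0.001 yaw now 10.65 pos [0.5609 0.1116 0.031 ] F [-5.8 -1.1 15.4] t 11.0667
[-0.34799319  1.41538813 -0.02438111]
```

>>> arm_command([
  {"rx": 0,"rz": 0,"gripper": -0.2,"x": 0,"z": 0,"y": 0.03,"ry": 0},
  {"rx": 0,"rz": 0,"gripper": -0.2,"x": 0,"z": 0,"y": 0.03,"ry": 0},
])

```text
clock: 11.23
position: [0.5609, 0.1116, 0.031]
tool_rot: [-1.57, 0.0, 0.186]
force: [-7.7, -1.4, 22.6]
grip_width: 0.0382
```

```bash
python3 - <<'E'
from h import *
s=bot.observe();print(s['position'],s['force'],s['moment'])
p,d,T=grab('wrist','w9'); X=cloud('wrist',d,T); Z=X[...,2]
m=np.zeros_like(d,bool); m[205:325,216:290]=1
A=X[m]; A=A[(A[:,2]>.04)&(A[:,2]<.052)]; B=A.mean(0); c=np.linalg.lstsq(np.c_[A[:,:2]-B[:2],np.ones(len(A))],A[:,2],rcond=None)[0]; print('top',B,c)
E
```

```text
[0.56090063 0.11156163 0.0309842 ] [-7.71688538 -1.37479674 22.5693489 ] [-0.46540563  1.86354802  0.0181455 ]
top [0.56038653 0.11505211 0.04620753] [-0.00132192  0.0019471   0.04620753]
```

View pics/w9.png

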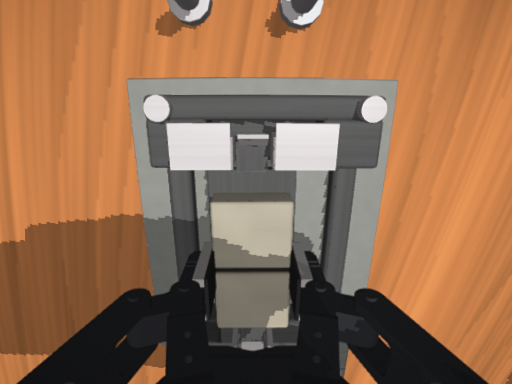

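>>> arm_command([
  {"rx": 0,"rz": 0,"gripper": -0.2,"x": 0,"z": 0,"y": -0.1,"ry": 0},
  {"rx": 0,"rz": 0,"gripper": -0.2,"x": 0,"z": 0,"y": -0.15,"ry": 0},
  {"rx": 0,"rz": 0,"gripper": -0.2,"x": 0,"z": 0,"y": -0.15,"ry": 0},
])

```text
clock: 11.53
position: [0.5609, 0.1116, 0.0313]
tool_rot: [-1.571, 0.0, 0.186]
force: [-1.0, -2.0, -5.6]
grip_width: 0.0381
```

>>> arm_command([
  {"rx": 0,"rz": 0,"gripper": 0.2,"x": 0,"z": 0,"y": 0,"ry": 0},
  {"rx": 0,"rz": 0,"gripper": 0.3,"x": 0,"z": 0,"y": 0,"ry": 0},
  {"rx": 0,"rz": 0,"gripper": 0.3,"x": 0,"z": 0,"y": 0,"ry": 0},
  {"rx": 0,"rz": 0,"gripper": 0.3,"x": 0,"z": 0,"y": 0,"ry": 0},
  {"rx": 0,"rz": 0,"gripper": 0.3,"x": 0,"z": 0,"y": 0,"ry": 0},
])

```text
clock: 11.95
position: [0.5612, 0.1117, 0.0316]
tool_rot: [-1.571, -0.0, 0.186]
force: [0.7, -0.6, -0.8]
grip_width: 0.0557
```

>>> arm_command([
  {"rx": 0,"rz": 0,"gripper": 0.3,"x": 0,"z": 0,"y": -0.5,"ry": 0},
  {"rx": 0,"rz": 0,"gripper": 0.3,"x": 0,"z": 0,"y": -1.5,"ry": 0},
  {"rx": 0,"rz": 0,"gripper": 0.3,"x": 0,"z": 0,"y": -3,"ry": 0},
  {"rx": 0,"rz": 0,"gripper": 0.3,"x": 0,"z": 0,"y": -6,"ry": 0},
  {"rx": 0,"rz": 0,"gripper": 0.3,"x": 0,"z": 0,"y": -9,"ry": 0},
])

```text
clock: 12.37
position: [0.5606, 0.1113, 0.1229]
tool_rot: [-1.571, 0.001, 0.186]
force: [0.1, -0.0, 0.2]
grip_width: 0.0555
```

>>> arm_command([
  {"rx": 0,"rz": 0,"gripper": 0.5,"x": 0,"z": 0,"y": -3,"ry": 0},
  {"rx": 0,"rz": 0,"gripper": 0.7,"x": 0,"z": 2,"y": -6,"ry": 0},
  {"rx": 0,"rz": 0,"gripper": 0.7,"x": 0,"z": 4,"y": -9,"ry": 0},
  {"rx": 0,"rz": 0,"gripper": 1,"x": 0,"z": 4,"y": -9,"ry": 0},
  {"rx": 0,"rz": 0,"gripper": 1,"x": 0,"z": 4,"y": -9,"ry": 0},
])

```text
clock: 12.78
position: [0.5541, 0.1523, 0.2138]
tool_rot: [-1.57, -0.003, 0.188]
force: [0.3, -1.6, -0.7]
grip_width: 0.0853
```

```bash
python3 - <<'E'
from h import *
s=bot.observe();print(s['position'],s['force'],s['grip_width'])
p,d,T=grab('wrist','w10'); X=cloud('wrist',d,T); p2,d2,T2=grab('scene','s1'); Y=cloud('scene',d2,T2)
for n,W,D,P in(('wrist',X,d,p),('scene',Y,d2,p2)):
    m=(D>0)&(np.hypot(W[...,0]-.561,W[...,1]-.112)<.045)
    A=W[m]; A=A[(A[:,2]>.04)&(A[:,2]<.052)]; 
    for _ in range(3):
        B=A.mean(0); M=np.c_[A[:,:2]-B[:2],np.ones(len(A))]; c=np.linalg.lstsq(M,A[:,2],rcond=None)[0]; A=A[abs(M@c-A[:,2])<.0025]
    print(n,len(A),B.round(4),c.round(4),rect(A))
m=Y; Z=Y[146:190,146:180]; k=(Z[...,2]>.004)&(Z[...,2]<.03); print('old pad',Z[k].mean(0))
cv2.imwrite('pics/c3.png',cv2.resize(p2[215:375,185:345],None,fx=3.6,fy=3.6,interpolation=2)[...,::-1])
E
```

```text
[0.55407594 0.15226835 0.21382259] [ 0.34613652 -1.60600313 -0.68135453] 0.08530993948156523
wrist 2086 [0.5607 0.1136 0.0463] [-0.0009 -0.0017  0.0463] (array([560.6, 112.2]), array([39.8, 76.1]), 101.72)
scene 1132 [0.5615 0.1127 0.0457] [-0.0023 -0.0036  0.0457] (array([561.1, 111.6]), array([40.6, 75.5]), 101.09)
old pad [ 0.61636856 -0.23371947  0.00845039]
```

View pics/c3.png

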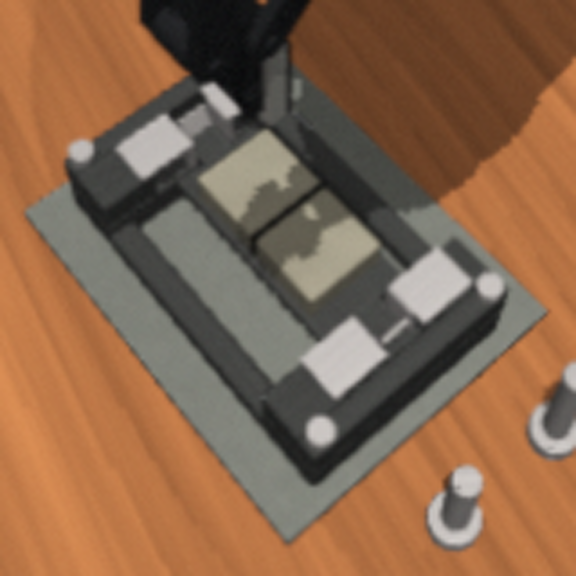

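View pics/w10.png

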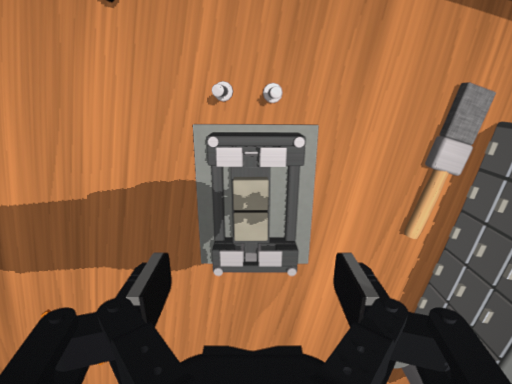

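The pad lies flat between the blocks. In wrist view w10 the lining is at (251,210) and the lips are at rows 157 and 258. Its top is 46 mm up in both views, and the robot is clear, so I'm handing in.

```bash
python3 -c "
from workcell import bot
print(bot.job_done(), bot.observe()['clock'])"
```

```text
the job is handed in; nothing more can be done
the job is handed in; nothing more can be done
```

The new, thick pad is in the caliper bracket, fully home with both ears past the spring leaves. I let go of it and handed the job in at about 13 s.

- **Finding the slots:** I picked the pad up by the long sides of its lining. The wrist camera showed the clip frame about 5 mm to the bracket's -x side, and the ears went into the openings without touching the lips.
- **Seating:** The leaves gave way at about 9 N and the pad snapped in. I pressed it home at about 25 N; the highest reading between moves was 22.6 N, or about 25 N with the pad's weight, against the 65 N limit.
- **Last checks:** The top of the lining is at 46.3 mm in the wrist view and 45.7 mm in the scene view, against 46 mm expected. The slope is under 0.005, so the pad sits flat. The worn pad has not moved, and the gripper is open and clear of everything.
- **Disagreements:** The first fit of the new pad from the top camera was contaminated and I discarded it; the scene and wrist cameras agreed within 1 mm. The top view also put the clip lips about 2 mm from the wrist view, and I used the wrist view. In the final images the lining's measured angle is 0.5 to 1.1° off the bracket's, which is about the measuring noise.

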